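Unstack the cosmetic jars into their dishes

ROBOT

A 6-joint arm with a two-finger parallel gripper is mounted at the origin on a cart in front of the work surface, level with it; the furniture and walls round the work are solid. World frame = base frame: x ahead of the robot, y to its left, z up, the work surface at z = 0. Lengths are in m, angles in rad, forces in N, time in s.
With the tool pointing down it reaches from about 0.35 to 0.85 m from the base axis. Payload 8.1 kg.
Tool frame: the origin (TCP) lies between the finger pads; the fingertips stand 11 mm ahead of it and the grasp point (between the pads) lies 8 mm behind it (tips_ahead is the z of the fingertips in the tool frame, in m); z points along the fingers, y is the line along which they close (so a half turn about z gives the same grasp; the last joint's range is limited). The gripper opens to 93 mm and grips with 3 to 60 N. Pads are 15 mm wide; open, the fingers measure 128 mm over their backs; the gripper's body (75 mm by 188 mm) begins 65 mm behind the grasp point.
Start: joints at [-0.085, 0.13, 1.488, -0, 1.523, -0.085], TCP at [0.6, 0, 0.23] pointing down, gripper open.
Joint ranges: [-2.96, 2.96], [-0.89, 2.26], [0.02, 2.5], [-1.34, 4.48], [0, 2.73], [-2.66, 2.66]. Speed limits (rad/s): [2.39, 2.39, 2.79, 3.14, 3.14, 3.14].

INTERFACE

Orientations are given as a rotation vector (axis times angle).
In Python, from plant import read_state, read_camera, close_job, tips_ahead gives the robot as it stands. The module is installed in compiled form; this text tells all that it offers.
- The arm moves only by the tool move_arm, never from a script. Its argument "plan" is a list of rows, each a list of 7 numbers: the turn, a rotation vector about the tool's x, y, z in units of 6 degrees (1.0 is 6 degrees), then the shift along the tool's x, y, z in units of 25 mm (1.0 is 25 mm), then the finger opening in mm, from 0 to 93. A call has exactly 10 rows; each row shifts and turns the commanded pose from where the row before left it, along the tool's axes as they then stand; what a row does not reach is not made up. A row lasts 1/10 s, in which the tool goes at most 50 mm and 8.59 degrees, less where a joint would pass 70% of its speed; a pose out of reach is approached as far as the arm can. A call is refused whole if a number of a shift passes 1 or a number of a turn 1, either way. A call with a gripper value outside its range is refused whole. The fingers move at their own pace and stop on an object; "force" is the grip in N (left out, the last holds). Time passes only in rows, so rows that do not move let the fingers close, or fill a call up. It gives the time, the measured TCP pose, the force, the opening and the grip force at its end, in the units of the state.
- read_state(): the state, without advancing time (a new reading comes with each control period).
- read_camera(name): name is "scene" or "side" or "wrist"; returns a dict with "frame" (420x560x3 uint8, red, green, blue), "z_map" (420x560 float32, m along the optical axis (not along the pixel's ray), 0 where there is no reading), "fx", "fy", "cx", "cy" (pixels), "rvec" (rotation vector, rad) and "tvec" (3), from world to camera coordinates, as OpenCV has them. Camera axes: x right, y down, z forward; pixel columns grow to the right and rows downward; lengths in m; the calibration is good to about 2 mm. A picture is of the moment at which its call begins.
- close_job(): hands the job in; it is judged then, once.
The state is a dict: "t": time; "q": joint angles; "dq": joint speeds; "joint_torque": joint torques, N m; "tool_pos": TCP position; "orientation": TCP orientation; "force": force on the tool from outside, world axes, zero at the start; "wrist_torque": the same for the moment, N m; "opening": finger opening in m; "gripper_force": force on a finger pad.
Only numpy, scipy, OpenCV 4.12 (cv2) and the standard library are available. Lean on these libraries where they do the work, as an engineer would, in place of code of your own. Each camera call takes 0.05 s, during which the arm holds its last target. There are 200 camera calls.

TASK

The jars and the electrode head have been stacked up in two towers: take them apart from the top and stand each thing upright, flat on the floor of its own dish: the largest, middle-sized and smallest round jars in the largest, second and third largest round dishes, the electrode head in the smallest round dish, and the square pot in the square tray. Set them down gently, tip nothing over, and leave everything standing free.

Things in the scene. Friction and masses are not known exactly. Their poses are not given: they have to be found in the camera images.
- jar_large: closed round cosmetic jar, white body with a flat brushed-metal lid, straight sides, the largest of three round jars: 64 mm across, 44 mm high, about 120 g. Loose. Origin at the centre of its underside, z up along its axis. At the start it is the bottom of one of the two stacks, standing on the worktop. This is the three-high stack.
- jar_medium: closed round cosmetic jar, white body with a flat brushed-metal lid, straight sides, the middle-sized of three round jars: 50 mm across, 44 mm high, about 90 g. Loose. Origin at the centre of its underside, z up along its axis. At the start it is the bottom of one of the two stacks, standing on the worktop. This is the two-high stack.
- jar_small: closed round cosmetic jar, white body with a flat brushed-metal lid, straight sides, the smallest of three round jars: 37 mm across, 38 mm high, about 50 g. Loose. Origin at the centre of its underside, z up along its axis. At the start it stands, roughly centred, on the lid of either the large or the medium jar (which one varies), its underside 44 mm above the worktop.
- pot_square: closed square cosmetic pot, white body with a flat brushed-metal lid, straight sides: 36 x 36 mm, 38 mm high, about 50 g. Loose. Origin at the centre of its underside, z up, x and y square to its sides. At the start it stands, roughly centred, on the lid of either the large or the medium jar (which one varies), its underside 44 mm above the worktop.
- electrode: electrode head: light-coloured round foot 25 mm across and 12 mm high, with an upright stem about 16 mm thick above it; 46 mm high in all, about 50 g. Loose; grasp it by the stem, 12 to 46 mm above its underside. Origin at the centre of its underside, z up along the stem. At the start it is the top of the three-high stack, its underside 82 mm above the worktop.
- dish_large: low round steel dish with a dark floor, the largest of four round dishes: 80 mm across inside, 86 mm outside, fixed to the worktop. Floor 3 mm above the worktop, rim 8 mm above the worktop. Origin at its centre on the worktop (its underside), z up. Place of the largest jar.
- dish_medium: low round steel dish with a dark floor, the second largest of four round dishes: 66 mm across inside, 72 mm outside, fixed to the worktop. Floor 3 mm above the worktop, rim 8 mm above the worktop. Origin at its centre on the worktop (its underside), z up. Place of the middle-sized jar.
- dish_small: low round steel dish with a dark floor, the third largest of four round dishes: 53 mm across inside, 59 mm outside, fixed to the worktop. Floor 3 mm above the worktop, rim 8 mm above the worktop. Origin at its centre on the worktop (its underside), z up. Place of the smallest round jar.
- dish_tiny: low round steel dish with a dark floor, the smallest of four round dishes: 41 mm across inside, 47 mm outside, fixed to the worktop. Floor 3 mm above the worktop, rim 8 mm above the worktop. Origin at its centre on the worktop (its underside), z up. Place of the electrode head.
- tray_square: low square steel tray with a dark floor, 52 x 52 mm inside, 58 x 58 mm outside, fixed to the worktop. Floor 3 mm above the worktop, rim 8 mm above the worktop. Origin at its centre on the worktop, x and y square to its sides. Place of the square pot, which fits in it at any turn.

How it is judged:
By the outcome, as a careful person would: the job done as asked, in the order asked, and still so for the second after the job is handed in, with the robot touching nothing.
It also fails if it takes over 128 s, if anything falls off the work surface, if the arm or the gripper's body presses on something with over 40 N, if the wrist force passes 120 N, or if a joint passes its speed limit or range.

## Working session

There is one attempt and no reset: what is moved stays moved. The work goes in short steps, Python scripts to look and compute and a tool call to move; the robot and the scene stay as the last step left them, time stands still between calls to the robot, and variables do not carry over. Pictures are saved under pics/ and viewed, at most 14 in all, crops included, and the job is handed in when it is done.

Besides the shell and the picture viewer there is one more tool, called after ">>>" as name(argument=value, ...) on one line, values as JSON. move_arm: Moves the arm, as the interface text tells. Its arguments: {"type":"object","properties":{"plan":{"type":"array","items":{"type":"array","items":{"type":"number"}}},"force":{"type":"number"}},"required":["plan"]}

```bash
mkdir -p pics; python3 - <<'E'
from plant import *
import cv2,numpy as np
print(read_state(), tips_ahead)
for n in ("scene","side"):
    c=read_camera(n); cv2.imwrite(f"pics/{n}0.png",c["frame"][:,:,::-1]); np.savez(f"{n}0.npz",**c)
    R=cv2.Rodrigues(np.array(c["rvec"]))[0]; print(n,c["fx"],c["cx"],-R.T@np.array(c["tvec"]),R[2])
c=read_camera("wrist"); cv2.imwrite("pics/wrist0.png",c["frame"][:,:,::-1]); np.savez("wrist0.npz",**c)
E
```

```text
{'t': 0.0, 'q': array([-8.53794874e-02,  1.31093953e-01,  1.48928272e+00, -2.28381175e-06,
        1.52301458e+00, -8.53932135e-02]), 'dq': array([ 0.00039383, -0.00017713,  0.00017899, -0.00048229, -0.00061124,
        0.00059132]), 'joint_torque': array([-1.61290725e-03, -5.59853125e+01, -4.91755986e+01,  7.67333270e-02,
        3.59135563e-02, -2.97389461e-04]), 'tool_pos': array([5.99446725e-01, 8.11642397e-05, 2.28625700e-01]), 'orientation': array([-2.22045406e+00, -2.22048478e+00,  1.82203137e-03]), 'force': array([-0.35389572,  0.78141271, -0.43993047]), 'wrist_torque': array([-0.04748449, -0.02066644, -0.02206573]), 'gripper_force': 0.0, 'opening': 0.09306836173198377} 0.011
scene 470.84075080798016 280.21604078587137 [-0.02249948 -0.46577997  0.47634212] [ 0.62690597  0.62697745 -0.46248047]
side 380.5014635727591 274.69556393517826 [0.25494156 0.80599757 0.4075852 ] [ 0.28160765 -0.88342743 -0.37450382]
```

View pics/scene0.png

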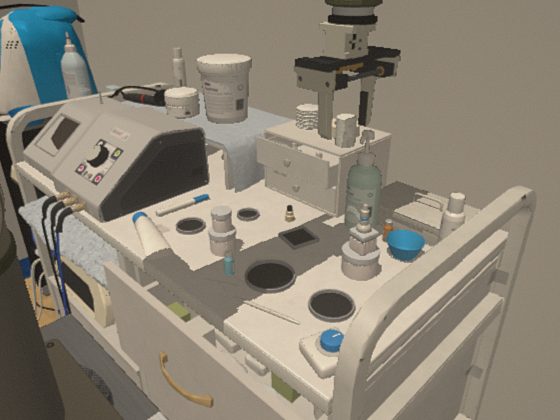

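View pics/side0.png

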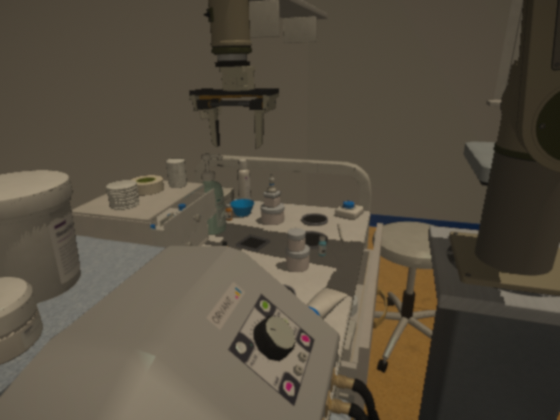

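View pics/wrist0.png

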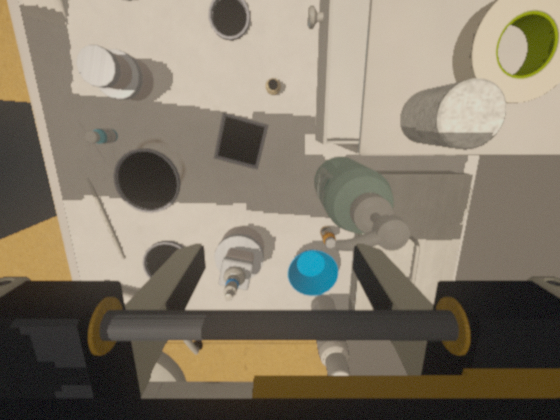

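The scene view shows:
- The three-high stack (large jar, square pot, electrode) at about (362,245).
- The two-high stack (medium jar, small jar) at (222,230).
- Round dishes at (270,276), (331,305), (190,226) and (248,214), and the tray at (299,237).

In the wrist view, dishes are at (147,180), (165,262) and (230,17), the tray is at (241,140), and the stacks are at (240,255) and (110,70). A bottle and a blue bowl stand beyond the three-high stack.

```bash
cat > h.py <<'E'
import cv2,numpy as np
def pose(c): return cv2.Rodrigues(np.array(c["rvec"],float))[0],np.array(c["tvec"],float).ravel()
def ray(c,uv,z):
    R,t=pose(c); o=-R.T@t
    uv=np.atleast_2d(uv).astype(float)
    d=np.c_[(uv[:,0]-c["cx"])/c["fx"],(uv[:,1]-c["cy"])/c["fy"],np.ones(len(uv))]@R
    return o+d*((z-o[2])/d[:,2])[:,None]
def cloud(c):
    R,t=pose(c); Z=c["z_map"]; v,u=np.indices(Z.shape)
    P=np.dstack([(u-c["cx"])/c["fx"]*Z,(v-c["cy"])/c["fy"]*Z,Z])
    W=(P-t)@R; W[Z==0]=np.nan; return W
def dark(c,seed,z=.003,th=70):
    g=cv2.cvtColor(c["frame"],cv2.COLOR_RGB2GRAY)
    m=(cv2.GaussianBlur(g,(3,3),0)<th).astype(np.uint8)
    l=cv2.connectedComponents(m,connectivity=4)[1]; k=l[seed[1],seed[0]]
    if k==0: return None
    cs=cv2.findContours((l==k).astype(np.uint8),cv2.RETR_EXTERNAL,cv2.CHAIN_APPROX_NONE)[0]
    w=ray(c,max(cs,key=len)[:,0,:],z)[:,:2].astype(np.float32)
    (x,y),r=cv2.minEnclosingCircle(w); q=cv2.minAreaRect(w)
    zc=np.nanmedian(cloud(c)[...,2][l==k])
    return np.round([x,y,2*r],4),np.round([*q[0],*q[1],q[2]],4),round(float(zc),4)
E
python3 - <<'E'
from h import *
S={"scene":dict(L=(270,276),M=(331,305),S=(190,226),T=(248,214),Q=(299,237)),"wrist":dict(L=(147,180),M=(160,258),S=(230,17),Q=(241,140))}
for n in ("scene","wrist","side"):
    c=dict(np.load(f"{n}0.npz"))
    for k,s in S.get(n,{}).items():
        for th in (45,60): print(n,k,th,dark(c,s,th=th))
    W=cloud(c)
    for nm,(x0,x1,y0,y1) in dict(three=(.55,.85,-.25,-.02),two=(.35,.6,-.05,.2)).items():pass
    m=(W[...,0]>.3)&(W[...,0]<.75)&(abs(W[...,1])<.3)
    for lo,hi in ((.038,.050),(.076,.088),(.120,.135)):
        b=(m&(W[...,2]>lo)&(W[...,2]<hi)).astype(np.uint8)
        N,l,st,ce=cv2.connectedComponentsWithStats(b)
        for i in range(1,N):
            if st[i,4]>25:
                p=W[l==i]; print(n,lo,st[i,4],ce[i].round(),p.min(0).round(3),p.max(0).round(3),np.median(p,0).round(4))
E
```

```text
scene L 45 None
scene L 60 (array([0.4254, 0.009 , 0.0762]), array([4.25000e-01, 8.90000e-03, 6.55000e-02, 7.45000e-02, 4.47141e+01]), 0.0031)
scene M 45 None
scene M 60 None
scene S 45 None
scene S 60 None
scene T 45 None
scene T 60 None
scene Q 45 None
scene Q 60 (array([0.5518, 0.06  , 0.0583]), array([5.52000e-01, 5.97000e-02, 4.19000e-02, 4.52000e-02, 7.47792e+01]), 0.0029)
scene 0.038 588 [290. 182.] [0.584 0.054 0.038] [0.689 0.3   0.05 ] [0.6637 0.1796 0.0438]
scene 0.038 1039 [409. 212.] [ 0.66  -0.149  0.038] [0.75  0.006 0.05 ] [ 0.7186 -0.0748  0.0442]
scene 0.038 88 [353. 211.] [ 0.642 -0.013  0.038] [0.654 0.029 0.05 ] [0.6463 0.0036 0.044 ]
scene 0.038 34 [389. 221.] [ 0.657 -0.074  0.038] [ 0.669 -0.06   0.045] [ 0.6621 -0.0677  0.043 ]
scene 0.038 239 [222. 233.] [0.398 0.104 0.038] [0.447 0.152 0.05 ] [0.4131 0.1171 0.0436]
scene 0.038 447 [360. 254.] [ 0.513 -0.12   0.038] [ 0.575 -0.057  0.05 ] [ 0.5312 -0.1     0.0434]
scene 0.038 49 [228. 253.] [0.377 0.057 0.038] [0.389 0.069 0.045] [0.3825 0.062  0.0427]
scene 0.038 253 [349. 382.] [ 0.3   -0.257  0.038] [ 0.3
[... 4427 characters left out ...]
03  0.076] [ 0.567 -0.065  0.088] [ 0.5431 -0.0758  0.0816]
side 0.076 43 [219. 202.] [ 0.644 -0.005  0.076] [0.655 0.031 0.087] [0.6477 0.0186 0.0821]
side 0.076 135 [165. 217.] [0.703 0.062 0.076] [0.75  0.181 0.088] [0.7367 0.125  0.0768]
side 0.076 256 [193. 228.] [0.634 0.064 0.076] [0.638 0.257 0.088] [0.6365 0.1736 0.0822]
side 0.076 153 [296. 232.] [0.408 0.116 0.076] [0.443 0.152 0.084] [0.425  0.1387 0.0822]
side 0.12 762 [289. 161.] [ 0.346 -0.257  0.12 ] [ 0.749 -0.167  0.135] [ 0.5386 -0.2289  0.1278]
side 0.12 625 [191. 204.] [ 0.635 -0.007  0.12 ] [0.696 0.268 0.135] [0.6374 0.1538 0.1266]
side 0.12 299 [130. 224.] [0.665 0.265 0.12 ] [0.75  0.276 0.135] [0.7048 0.2742 0.1276]
```

```bash
python3 - <<'E'
from h import *
S={"scene":dict(L=(270,276),M=(331,305),S=(190,226),T=(248,214),Q=(299,237)),"wrist":dict(L=(147,180),M=(160,258),S=(230,17),Q=(241,140)),"side":dict(M=(315,218),Q=(253,243))}
for n in ("scene","wrist","side"):
    c=dict(np.load(f"{n}0.npz")); g=cv2.cvtColor(c["frame"],cv2.COLOR_RGB2GRAY)
    for k,s in S[n].items():
        print(n,k,"gray",g[s[1],s[0]],"seed",ray(c,s,.003)[0].round(3))
        for th in (70,85,100):
            d=dark(c,s,th=th); print("  ",th,*(x.tolist() if hasattr(x,'tolist') else x for x in d) if d else "-")
c=dict(np.load("wrist0.npz"))
W=cloud(c);m=(W[...,2]>.076)&(W[...,2]<.088)&(abs(W[...,0]-.548)<.03)&(abs(W[...,1]+.088)<.03)
print(cv2.minAreaRect(W[m][:,:2].astype(np.float32)))
for nm,(u0,u1,v0,v1) in dict(bowl=(285,340,248,298),bottle=(312,410,155,250)).items():
    p=W[v0:v1,u0:u1].reshape(-1,3);p=p[p[:,2]>.02];print(nm,p.min(0),p.max(0))
E
```

```text
scene L gray 51 seed [0.424 0.006 0.003]
   70 [0.4267, 0.0104, 0.0789] [0.4255, 0.0097, 0.0743, 0.0726, 5.5932] 0.0031
   85 [0.4257, 0.0096, 0.0856] [0.4267, 0.0103, 0.0744, 0.0832, 58.7804] 0.0032
   100 [0.4244, 0.0116, 0.0965] [0.4247, 0.0088, 0.0909, 0.0851, 44.7103] 0.0033
scene M gray 64 seed [ 0.438 -0.115  0.003]
   70 [0.4391, -0.1142, 0.0598] [0.4408, -0.1131, 0.0526, 0.059, 44.7556] 0.0031
   85 [0.4415, -0.1127, 0.0634] [0.44, -0.1138, 0.0549, 0.0621, 44.7393] 0.0031
   100 [0.442, -0.1123, 0.0649] [0.4405, -0.1141, 0.0597, 0.0635, 44.7385] 0.0031
scene S gray 60 seed [0.428 0.241 0.003]
   70 [0.4312, 0.2469, 0.0462] [0.4306, 0.2468, 0.0366, 0.0423, 25.6669] 0.0031
   85 [0.432, 0.2469, 0.0489] [0.4318, 0.2467, 0.0364, 0.0486, 44.6652] 0.0032
   100 [0.4289, 0.2433, 0.0593] [0.4326, 0.2452, 0.0468, 0.0557, 33.9599] 0.0034
scene T gray 61 seed [0.544 0.196 0.003]
   70 [0.5464, 0.2013, 0.0326] [0.5457, 0.2003, 0.0177, 0.032, 44.6587] 0.003
   85 [0.5466, 0.2014, 0.0367] [0.5457, 0.2004, 0.0265, 0.0362, 44.66] 0.003
   100 [0.5436, 0.1965, 0.0448] [0.5436, 0.1964, 0.0351
[... 1585 characters left out ...]
98, -0.115, 0.0677, 0.0742, 14.0946] 0.0043
   100 [0.4412, -0.1172, 0.0872] [0.4396, -0.1187, 0.07, 0.0815, 14.0717] 0.0043
side Q gray 26 seed [0.549 0.058 0.003]
   70 [0.5597, 0.0293, 0.254] [0.5612, 0.0378, 0.1139, 0.2347, 79.8885] 0.0009
   85 [252.4147, 472.5067, 1588.4851] [48.0466, 473.3223, 1564.6244, 683.028, 89.7713] 0.2005
   100 [252.4147, 472.5067, 1588.4851] [48.0466, 473.3223, 1564.6244, 683.028, 89.7713] 0.1574
((0.5492033958435059, -0.08811158686876297), (0.0354708693921566, 0.03581949323415756), 77.70865631103516)
bowl [ 0.61128549 -0.14859511  0.02009779] [ 0.67919085 -0.00494102  0.19191099]
bottle [ 0.64093317 -0.07360331  0.02004372] [0.7656293  0.04012612 0.22734907]
```

Heights agree with the text: floors at 3 mm, lids at 44 and 82 mm, electrode top at 128 mm. I'm moving above the three-high stack and turning to close along the pot's side.

>>> move_arm(plan=[[0,0,0,-0.87,-0.51,0,50],[0,0,0,-0.87,-0.51,0,50],[0,0,0,-0.87,-0.51,0,50],[0,0,0,-0.87,-0.51,0,50],[0,0,-1,0,0,0,50],[0,0,-1,0,0,0,50],[0,0,-1,0,0,0,50],[0,0,-1,0,0,0,50],[0,0,-1,0,0,0,50],[0,0,-1,0,0,0,50]], force=12)

```text
t: 1.15
tool_pos: [0.5488, -0.0869, 0.2293]
orientation: [-1.42, -2.802, 0.0]
force: [-0.0, 0.3, 0.2]
opening: 0.0499
gripper_force: 0.0
```

>>> move_arm(plan=[[0,0,-1,0,0,0,50],[0,0,-1,0,0,0,50],[0,0,-1,0,0,0,50],[0,0,-1,0,0,0,50],[0,0,-1,0,0,0,50],[0,0,-1,0,0,0,50],[0,0,-1,0,0,0,50],[0,0,0,0,0,0,50],[0,0,0,0,0,0,50],[0,0,0,0,0,0,50]])

```text
t: 2.15
tool_pos: [0.5489, -0.087, 0.2295]
orientation: [-0.332, -3.124, -0.0]
force: [-0.1, -0.3, -0.3]
opening: 0.0501
gripper_force: 0.0
```

```bash
cat >> h.py <<'E'
def tool(s,p=None):
    """TCP pose; offset to world point p in tool units of 25 mm"""
    R=cv2.Rodrigues(np.array(s["orientation"]))[0]
    a=np.degrees(np.arctan2(R[1,1],R[0,1]))
    print("tcp",s["tool_pos"].round(4),"y-axis deg",a.round(1),"tilt z",R[:,2].round(3),"open",round(s["opening"],4),"t",round(s["t"],1))
    if p is not None: print("  to",p,"units",(R.T@(np.array(p)-s["tool_pos"])/.025).round(2))
E
python3 - <<'E'
from h import *; from plant import *
c=read_camera("wrist"); cv2.imwrite("pics/wrist1.png",c["frame"][:,:,::-1]); s=read_state(); tool(s)
W=cloud(c)
for lo,hi,r in ((.122,.135,.03),(.078,.086,.03),(.039,.048,.04)):
    m=(W[...,2]>lo)&(W[...,2]<hi)&(abs(W[...,0]-.548)<r)&(abs(W[...,1]+.088)<r)
    if m.sum()>5: print(lo,m.sum(),cv2.minAreaRect(W[m][:,:2].astype(np.float32)),cv2.minEnclosingCircle(W[m][:,:2].astype(np.float32)))
E
```

```text
tcp [ 0.549  -0.087   0.2295] y-axis deg 77.9 tilt z [-0.  0. -1.] open 0.0498 t 2.2
0.122 67 ((0.5481545329093933, -0.08826598525047302), (0.006518332753330469, 0.007840619422495365), 77.91011810302734) ((0.5483217835426331, -0.08829715847969055), 0.004078794736415148)
0.078 595 ((0.5484710931777954, -0.08938303589820862), (0.03512624651193619, 0.03620779886841774), 78.18395233154297) ((0.5481951236724854, -0.08952527493238449), 0.023701287806034088)
0.039 996 ((0.5430620908737183, -0.08598097413778305), (0.06231505796313286, 0.054108988493680954), 72.35102844238281) ((0.5474920272827148, -0.08756697177886963), 0.03185708820819855)
```

View pics/wrist1.png

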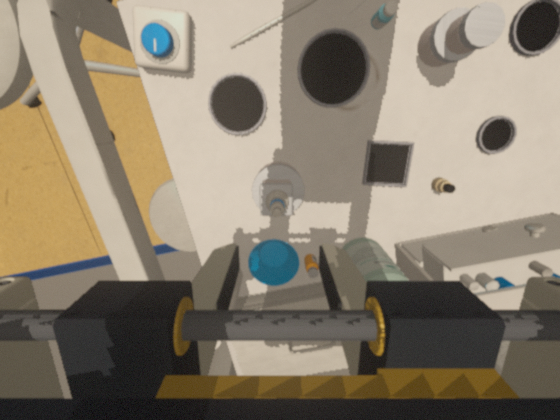

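The new wrist view shows the tower at (278,195) and every dish: M (237,104), L (333,68), S (536,27), T (496,134), tray (387,163). I'll measure all of them from here, then descend on the electrode.

```bash
python3 - <<'E'
from h import *; from plant import *
c=read_camera("wrist"); np.savez("wrist1.npz",**c); tool(read_state(),(.5482,-.0883,.109))
for k,s in dict(L=(333,68),M=(237,104),S=(536,27),T=(496,134),Q=(387,163)).items():
    for th in (70,85): d=dark(c,s,th=th); print(k,th,*(x.tolist() if hasattr(x,'tolist') else x for x in d) if d else "-")
E
```

```text
tcp [ 0.549  -0.087   0.2296] y-axis deg 77.9 tilt z [-0. -0. -1.] open 0.0501 t 2.2
  to (0.5482, -0.0883, 0.109) units [ 0.02 -0.06  4.82]
L 70 [0.425, 0.0068, 0.0783] [0.4247, 0.0066, 0.0767, 0.0773, 79.1851] 0.0026
L 85 [0.4248, 0.0072, 0.0811] [0.4248, 0.0069, 0.0797, 0.0793, 77.8966] 0.0026
M 70 [0.439, -0.1138, 0.0576] [0.4372, -0.1083, 0.0565, 0.0436, 19.0022] 0.0026
M 85 [0.439, -0.1153, 0.062] [0.4387, -0.1155, 0.0594, 0.0605, 76.9049] 0.0026
S 70 [0.4295, 0.2448, 0.0515] [0.4294, 0.2434, 0.0501, 0.0468, 3.4847] 0.0023
S 85 [0.4298, 0.2455, 0.0525] [0.4293, 0.2433, 0.0512, 0.0469, 3.4846] 0.0023
T 70 [0.5435, 0.1972, 0.0369] [0.5429, 0.1971, 0.0339, 0.0344, 77.9175] 0.0024
T 85 [0.5438, 0.1982, 0.0385] [0.5431, 0.1974, 0.0352, 0.0373, 74.2353] 0.0024
Q 70 [0.5505, 0.0568, 0.0643] [0.5511, 0.0568, 0.0472, 0.0476, 75.5022] 0.0025
Q 85 [0.5501, 0.0561, 0.0672] [0.5511, 0.0566, 0.0496, 0.0506, 74.7516] 0.0025
```

>>> move_arm(plan=[[0,0,0,0,-0.06,0.8,50],[0,0,0,0,0,0.8,50],[0,0,0,0,0,0.8,50],[0,0,0,0,0,0.8,50],[0,0,0,0,0,0.8,40],[0,0,0,0,0,0.4,40],[0,0,0,0,0,0.4,30],[0,0,0,0,0,0,30],[0,0,0,0,0,0,10],[0,0,0,0,0,0,10]])

```text
t: 3.25
tool_pos: [0.5495, -0.0887, 0.1108]
orientation: [0.328, 3.123, -0.0]
force: [-0.4, -0.4, -0.1]
opening: 0.0187
gripper_force: 0.0
```

>>> move_arm(plan=[[0,0,0,0,0,0,5],[0,0,0,0,0,0,5],[0,0,0,0,0,0,5],[0,0,0,0,0,0,5],[0,0,0,0,0,-0.4,5],[0,0,0,0,0,-0.5,5],[0,0,0,0,0,-0.5,5],[0,0,0,0,0,-0.5,5],[0,0,0,0,0,-0.5,5],[0,0,0,0,0,0,5]])

```text
t: 4.25
tool_pos: [0.5502, -0.0888, 0.1726]
orientation: [0.328, 3.12, -0.001]
force: [0.9, 0.3, -0.3]
opening: 0.0135
gripper_force: 12.0
```

```bash
python3 - <<'E'
from h import *; from plant import *
tool(read_state(),(.5435,.1972,.16))
E
```

```text
tcp [ 0.5502 -0.0888  0.1726] y-axis deg 78.0 tilt z [ 0.004 -0.001 -1.   ] open 0.0135 t 4.2
  to (0.5435, 0.1972, 0.16) units [ 2.64 11.13  0.49]
```

>>> move_arm(plan=[[0,0,0,0.1,0.4,0,5],[0,0,0,0.2,0.8,0,5],[0,0,0,0.24,1,0,5],[0,0,0,0.24,1,0,5],[0,0,0,0.24,1,0,5],[0,0,0,0.24,1,0,5],[0,0,0,0.24,1,0,5],[0,0,0,0.24,1,0,5],[0,0,0,0.24,1,0,5],[0,0,0,0.24,1,0,5]])

```text
t: 5.25
tool_pos: [0.5411, 0.1497, 0.1685]
orientation: [-0.328, -3.123, 0.0]
force: [1.4, -1.0, -0.9]
opening: 0.0139
gripper_force: 12.0
```

>>> move_arm(plan=[[0,0,0,0.24,0.9,0,5],[0,0,0,0.24,0.7,0,5],[0,0,0,0.1,0.35,0,5],[0,0,0,0,0,0.5,5],[0,0,0,0,0,0.8,5],[0,0,0,0,0,0.8,5],[0,0,0,0,0,0.7,5],[0,0,0,0,0,0.4,5],[0,0,0,0,0,0,5],[0,0,0,0,0,0,5]])

```text
t: 6.25
tool_pos: [0.5382, 0.1983, 0.0897]
orientation: [-0.329, -3.124, 0.0]
force: [0.4, -0.6, 0.0]
opening: 0.0137
gripper_force: 12.0
```

```bash
python3 - <<'E'
from h import *; from plant import *
tool(read_state(),(.5435,.1972,.0318))
c=read_camera("wrist"); cv2.imwrite("pics/w2.png",c["frame"][:,:,::-1])
E
```

```text
tcp [0.5382 0.1983 0.0897] y-axis deg 78.0 tilt z [-0. -0. -1.] open 0.0137 t 6.2
  to (0.5435, 0.1972, 0.0318) units [-0.22 -0.    2.31]
```

View pics/w2.png

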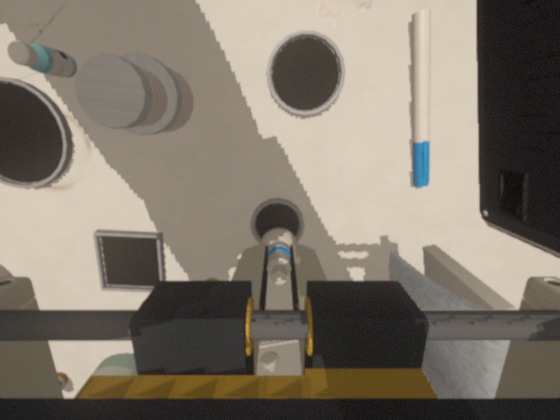

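The electrode hangs upright over the tiny dish (277,220). Dish S is clear at (306,73).

>>> move_arm(plan=[[0,0,0,-0.22,0,0.3,5],[0,0,0,0,0,0.5,5],[0,0,0,0,0,0.5,5],[0,0,0,0,0,0.4,5],[0,0,0,0,0,0.3,5],[0,0,0,0,0,0.15,5],[0,0,0,0,0,0.08,5],[0,0,0,0,0,0.04,5],[0,0,0,0,0,0,5],[0,0,0,0,0,0,5]])

```text
t: 7.3
tool_pos: [0.5439, 0.1977, 0.0334]
orientation: [0.328, 3.124, 0.0]
force: [-0.4, -0.1, -0.7]
opening: 0.0136
gripper_force: 12.0
```

```bash
python3 - <<'E'
from h import *; from plant import *
s=read_state();tool(s,(.5435,.1972,.0318)); print(s["force"])
E
```

```text
tcp [0.5439 0.1977 0.0334] y-axis deg 78.0 tilt z [ 0.001  0.    -1.   ] open 0.0136 t 7.3
  to (0.5435, 0.1972, 0.0318) units [ 0.01 -0.02  0.06]
[-0.37543207 -0.06112414 -0.65732283]
```

>>> move_arm(plan=[[0,0,0,0,0,0.03,5],[0,0,0,0,0,0.03,5],[0,0,0,0,0,0.02,5],[0,0,0,0,0,0,5],[0,0,0,0,0,0,5],[0,0,0,0,0,0,5],[0,0,0,0,0,0,5],[0,0,0,0,0,0,5],[0,0,0,0,0,0,5],[0,0,0,0,0,0,5]])

```text
t: 8.3
tool_pos: [0.5439, 0.1977, 0.0317]
orientation: [0.328, 3.124, 0.0]
force: [-2.0, -0.5, 5.4]
opening: 0.0138
gripper_force: 12.0
```

Contact at the expected height, so I release and lift.

>>> move_arm(plan=[[0,0,0,0,0,0,16],[0,0,0,0,0,0,20],[0,0,0,0,0,0,28],[0,0,0,0,0,0,30],[0,0,0,0,0,-0.4,30],[0,0,0,0,0,-0.8,30],[0,0,0,0,0,-1,30],[0,0,0,0,0,-1,40],[0,0,0,0,0,-1,50],[0,0,0,0,0,-0.5,60]])

```text
t: 9.3
tool_pos: [0.545, 0.198, 0.1519]
orientation: [0.328, 3.12, 0.002]
force: [-0.0, -0.2, 1.0]
opening: 0.0496
gripper_force: 0.0
```

```bash
python3 - <<'E'
from h import *; from plant import *
tool(read_state(),(.5485,-.089,.125))
c=read_camera("wrist"); cv2.imwrite("pics/w3.png",c["frame"][:,:,::-1])
W=cloud(c); m=(W[...,2]>.03)&(W[...,2]<.06)&(np.hypot(W[...,0]-.5435,W[...,1]-.1972)<.03)
print(m.sum(),W[m].min(0),W[m].max(0))
print(dark(c,(306,73),th=70),dark(c,(306,120),th=70))
E
```

```text
tcp [0.545  0.198  0.1519] y-axis deg 78.0 tilt z [ 0.004  0.001 -1.   ] open 0.0496 t 9.3
  to (0.5485, -0.089, 0.125) units [ -2.52 -11.2    1.07]
182 [0.53598579 0.19177747 0.03009205] [0.54900682 0.20481058 0.04966261]
(array([0.4279, 0.2417, 0.0438]), array([ 0.4273,  0.2408,  0.0307,  0.042 , 15.1405]), 0.0027) None
```

View pics/w3.png

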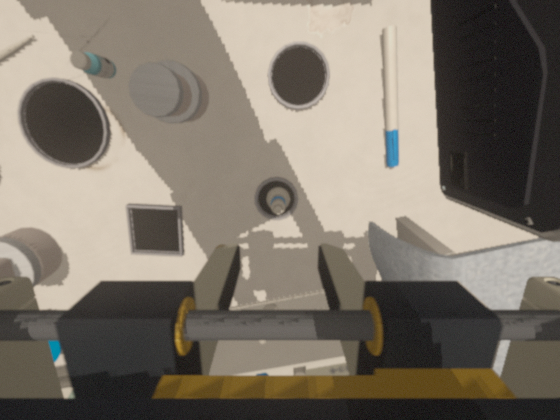

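The electrode stands upright in the tiny dish at (277,198), top at 49 mm. Back to the pot.

>>> move_arm(plan=[[0,0,0,-0.2,-0.9,0,60],[0,0,0,-0.23,-1,0,60],[0,0,0,-0.23,-1,0,60],[0,0,0,-0.23,-1,0,60],[0,0,0,-0.23,-1,0,60],[0,0,0,-0.23,-1,0,60],[0,0,0,-0.23,-1,0,60],[0,0,0,-0.23,-1,0,60],[0,0,0,-0.23,-1,0,60],[0,0,0,-0.23,-1,0,60]])

```text
t: 10.35
tool_pos: [0.5469, -0.0572, 0.1473]
orientation: [-0.328, -3.123, -0.0]
force: [-0.5, 0.2, -0.1]
opening: 0.0595
gripper_force: 0.0
```

>>> move_arm(plan=[[0,0,0,-0.2,-0.8,0,60],[0,0,0,-0.1,-0.5,0,60],[0,0,0,0,0,0,60],[0,0,0,0,0,0,60],[0,0,0,0,0,0,60],[0,0,0,0,0,0,60],[0,0,0,0,0,0,60],[0,0,0,0,0,0,60],[0,0,0,0,0,0,60],[0,0,0,0,0,0,60]])

```text
t: 11.35
tool_pos: [0.5482, -0.0895, 0.1484]
orientation: [0.328, 3.124, -0.0]
force: [0.4, -0.3, 0.1]
opening: 0.0599
gripper_force: 0.0
```

```bash
cat >> h.py <<'E'
def lid(c,z,xy,r):
    W=cloud(c); m=(abs(W[...,2]-z)<.003)&(np.hypot(W[...,0]-xy[0],W[...,1]-xy[1])<r)
    p=W[m][:,:2].astype(np.float32); print("lid",m.sum(),np.median(W[m][:,2]).round(4),cv2.minAreaRect(p),cv2.minEnclosingCircle(p))
E
python3 - <<'E'
from h import *; from plant import *
tool(read_state(),(.5485,-.089,.063))
c=read_camera("wrist"); lid(c,.082,(.548,-.088),.03); lid(c,.044,(.548,-.088),.045)
E
```

```text
tcp [ 0.5482 -0.0895  0.1484] y-axis deg 78.0 tilt z [ 0. -0. -1.] open 0.0599 t 11.3
  to (0.5485, -0.089, 0.063) units [-0.01  0.02  3.42]
lid 1749 0.0812 ((0.5485547780990601, -0.08937390893697739), (0.03548901155591011, 0.035725243389606476), 78.11604309082031) ((0.5482074618339539, -0.08910081535577774), 0.023867039009928703)
lid 1579 0.0432 ((0.5430549383163452, -0.08594228327274323), (0.06260610371828079, 0.05410638079047203), 72.51831817626953) ((0.5475355386734009, -0.08734700828790665), 0.031948577612638474)
```

Aligned to within a millimetre. Descend and grip the pot.

>>> move_arm(plan=[[0,0,0,0,0,0.5,60],[0,0,0,0,0,0.8,60],[0,0,0,0,0,0.8,60],[0,0,0,0,0,0.6,60],[0,0,0,0,0,0.5,60],[0,0,0,0,0,0.22,60],[0,0,0,0,0,0,50],[0,0,0,0,0,0,42],[0,0,0,0,0,0,38],[0,0,0,0,0,0,38]])

```text
t: 12.4
tool_pos: [0.5489, -0.0898, 0.0638]
orientation: [0.328, 3.123, -0.0]
force: [-0.4, -0.1, 0.1]
opening: 0.0384
gripper_force: 0.0
```

>>> move_arm(plan=[[0,0,0,0,0,0,36],[0,0,0,0,0,0,33],[0,0,0,0,0,0,30],[0,0,0,0,0,0,25],[0,0,0,0,0,0,25],[0,0,0,0,0,0,25],[0,0,0,0,0,0,25],[0,0,0,0,0,0,25],[0,0,0,0,0,0,25],[0,0,0,0,0,0,25]])

```text
t: 13.4
tool_pos: [0.5486, -0.0897, 0.0634]
orientation: [0.328, 3.124, -0.0]
force: [-1.0, 0.2, 5.5]
opening: 0.0358
gripper_force: 12.0
```

>>> move_arm(plan=[[0,0,0,0,0,-0.2,25],[0,0,0,0,0,-0.5,25],[0,0,0,0,0,-0.7,25],[0,0,0,0,0,-0.6,25],[0,0,0,0.1,0.5,0,25],[0,0,0,0.2,1,0,25],[0,0,0,0.2,1,0,25],[0,0,0,0.2,1,0,25],[0,0,0,0.2,1,0,25],[0,0,0,0.15,0.7,0,25]])

```text
t: 14.4
tool_pos: [0.5489, 0.0455, 0.1124]
orientation: [-0.327, -3.124, -0.001]
force: [0.5, 0.4, -0.8]
opening: 0.0357
gripper_force: 12.0
```

>>> move_arm(plan=[[0,0,0,0.1,0.5,0,25],[0,0,0,0,0,0.3,25],[0,0,0,0,0,0.6,25],[0,0,0,0,0,0.6,25],[0,0,0,0,0,0.5,25],[0,0,0,0,0,0.3,25],[0,0,0,0,0,0,25],[0,0,0,0,0,0,25],[0,0,0,0,0,0,25],[0,0,0,0,0,0,25]])

```text
t: 15.4
tool_pos: [0.5504, 0.0557, 0.0562]
orientation: [0.328, 3.123, 0.0]
force: [-0.3, 0.2, -0.7]
opening: 0.036
gripper_force: 12.0
```

```bash
python3 - <<'E'
from h import *; from plant import *
s=read_state();tool(s,(.551,.0567,.0224)); print(s["force"])
c=read_camera("scene"); cv2.imwrite("pics/s4.png",cv2.resize(c["frame"][150:330,160:420,::-1],None,fx=3,fy=3))
E
```

```text
tcp [0.5504 0.0557 0.0562] y-axis deg 78.0 tilt z [ 0.001  0.    -1.   ] open 0.036 t 15.4
  to (0.551, 0.0567, 0.0224) units [-0.01  0.04  1.35]
[-0.26215184  0.16974259 -0.70348109]
```

View pics/s4.png

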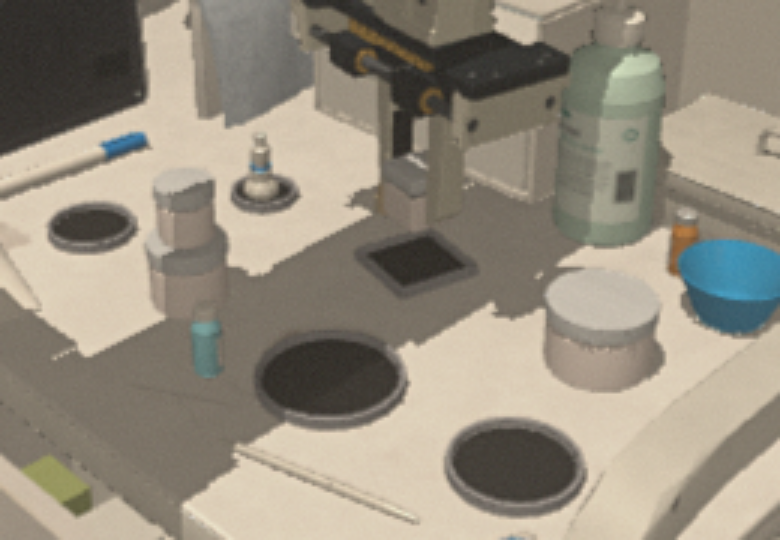

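The electrode stands in its dish at (262,180), the pot hangs upright over the tray (415,262), and the large jar is free at (600,330).

>>> move_arm(plan=[[0,0,0,0,0.04,0.3,25],[0,0,0,0,0,0.4,25],[0,0,0,0,0,0.3,25],[0,0,0,0,0,0.15,25],[0,0,0,0,0,0.08,25],[0,0,0,0,0,0.04,25],[0,0,0,0,0,0.03,25],[0,0,0,0,0,0,25],[0,0,0,0,0,0,25],[0,0,0,0,0,0,25]])

```text
t: 16.45
tool_pos: [0.5501, 0.0567, 0.0232]
orientation: [0.328, 3.124, 0.0]
force: [0.2, 0.9, -0.5]
opening: 0.0358
gripper_force: 12.0
```

>>> move_arm(plan=[[0,0,0,0,0,0.03,25],[0,0,0,0,0,0.02,25],[0,0,0,0,0,0,25],[0,0,0,0,0,0,25],[0,0,0,0,0,0,25],[0,0,0,0,0,0,25],[0,0,0,0,0,0,25],[0,0,0,0,0,0,25],[0,0,0,0,0,0,25],[0,0,0,0,0,0,25]])

```text
t: 17.45
tool_pos: [0.5502, 0.0567, 0.0224]
orientation: [0.328, 3.124, 0.0]
force: [-3.8, -0.0, 6.0]
opening: 0.0364
gripper_force: 12.0
```

>>> move_arm(plan=[[0,0,0,0,0,0,38],[0,0,0,0,0,0,41],[0,0,0,0,0,0,46],[0,0,0,0,0,0,48],[0,0,0,0,0,-0.4,48],[0,0,0,0,0,-0.8,48],[0,0,0,0,0,-1,50],[0,0,0,0,0,-1,60],[0,0,0,0,0,-1,88],[0,0,0,0,0,-0.4,88]])

```text
t: 18.45
tool_pos: [0.5517, 0.0568, 0.1404]
orientation: [0.328, 3.12, 0.001]
force: [0.6, -1.0, 0.5]
opening: 0.0697
gripper_force: 0.0
```

>>> move_arm(plan=[[0,0,0,-0.1,-0.5,0,88],[0,0,0,-0.2,-1,0,88],[0,0,0,-0.2,-1,0,88],[0,0,0,-0.2,-1,0,88],[0,0,0,-0.2,-1,0,88],[0,0,0,-0.15,-0.8,0,88],[0,0,0,-0.1,-0.3,0,88],[0,0,0,0,0,0,88],[0,0,0,0,0,0,88],[0,0,0,0,0,0,88]])

```text
t: 19.45
tool_pos: [0.5488, -0.0853, 0.1363]
orientation: [-0.327, -3.124, -0.001]
force: [0.7, -0.2, -0.1]
opening: 0.0882
gripper_force: 0.0
```

```bash
python3 - <<'E'
from h import *; from plant import *
c=read_camera("wrist"); cv2.imwrite("pics/w5.png",c["frame"][:,:,::-1]); lid(c,.044,(.548,-.088),.045); lid(c,.041,(.55,.0567),.035)
s=read_state();tool(s,(.5475,-.0873,.022))
E
```

```text
lid 3729 0.0432 ((0.5474353432655334, -0.0873439833521843), (0.06269356608390808, 0.06275906413793564), 45.03584671020508) ((0.5477511286735535, -0.08740109205245972), 0.032086510211229324)
lid 1539 0.04 ((0.5501717925071716, 0.05636369436979294), (0.03603154048323631, 0.03521355241537094), 78.1080093383789) ((0.5503926277160645, 0.05661995708942413), 0.02389390952885151)
tcp [ 0.5489 -0.0852  0.1364] y-axis deg 78.1 tilt z [-0.  0. -1.] open 0.0881 t 19.5
  to (0.5475, -0.0873, 0.022) units [ 0.04 -0.09  4.58]
```

View pics/w5.png

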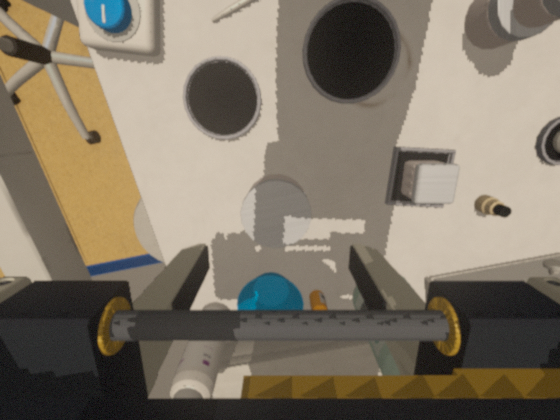

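The pot stands flat in the tray at (430,183), lid at 40 mm. The large jar is centred under the gripper at (275,213), so I descend.

>>> move_arm(plan=[[0,0,0,0.04,-0.09,0.5,88],[0,0,0,0,0,0.9,88],[0,0,0,0,0,0.9,88],[0,0,0,0,0,0.8,88],[0,0,0,0,0,0.7,88],[0,0,0,0,0,0.5,88],[0,0,0,0,0,0.2,88],[0,0,0,0,0,0,78],[0,0,0,0,0,0,72],[0,0,0,0,0,0,66]], force=15)

```text
t: 20.5
tool_pos: [0.5484, -0.0884, 0.0253]
orientation: [0.328, 3.123, -0.0]
force: [0.1, 0.2, -0.4]
opening: 0.0692
gripper_force: 0.0
```

>>> move_arm(plan=[[0,0,0,0,0,0,64],[0,0,0,0,0,0,61],[0,0,0,0,0,0,55],[0,0,0,0,0,0,50],[0,0,0,0,0,0,50],[0,0,0,0,0,0,50],[0,0,0,0,0,0,50],[0,0,0,0,0,0,50],[0,0,0,0,0,0,50],[0,0,0,0,0,0,50]])

```text
t: 21.5
tool_pos: [0.5482, -0.0883, 0.025]
orientation: [0.328, 3.123, -0.0]
force: [-0.4, 0.5, 5.6]
opening: 0.0638
gripper_force: 15.0
```

```bash
python3 - <<'E'
from h import *; from plant import *
s=read_state();tool(s,(.425,.007,s["tool_pos"][2]))
E
```

```text
tcp [ 0.5482 -0.0883  0.025 ] y-axis deg 78.0 tilt z [ 0.001 -0.    -1.   ] open 0.0638 t 21.5
  to (0.425, 0.007, np.float64(0.024998271788712376)) units [ 5.61  2.7  -0.01]
```

>>> move_arm(plan=[[0,0,0,0,0,-0.2,50],[0,0,0,0,0,-0.6,50],[0,0,0,0,0,-0.7,50],[0,0,0,0.3,0.15,-0.5,50],[0,0,0,0.8,0.4,0,50],[0,0,0,0.9,0.43,0,50],[0,0,0,0.9,0.43,0,50],[0,0,0,0.9,0.43,0,50],[0,0,0,0.8,0.4,0,50],[0,0,0,0.7,0.33,0,50]])

```text
t: 22.5
tool_pos: [0.4304, 0.0028, 0.0749]
orientation: [0.328, 3.124, 0.0]
force: [-0.4, -0.9, -1.2]
opening: 0.0634
gripper_force: 15.0
```

>>> move_arm(plan=[[0,0,0,0.3,0.13,0,50],[0,0,0,0,0,0,50],[0,0,0,0,0,0.4,50],[0,0,0,0,0,0.4,50],[0,0,0,0,0,0.2,50],[0,0,0,0,0,0,50],[0,0,0,0,0,0,50],[0,0,0,0,0,0,50],[0,0,0,0,0,0,50],[0,0,0,0,0,0,50]])

```text
t: 23.5
tool_pos: [0.4249, 0.0069, 0.0495]
orientation: [0.328, 3.124, -0.0]
force: [-0.2, 0.7, -0.8]
opening: 0.064
gripper_force: 15.0
```

```bash
python3 - <<'E'
from h import *; from plant import *
s=read_state();tool(s,(.4255,.007,.028))
E
```

```text
tcp [0.4249 0.0069 0.0495] y-axis deg 78.0 tilt z [ 0.001 -0.    -1.   ] open 0.064 t 23.5
  to (0.4255, 0.007, 0.028) units [-0.02  0.01  0.86]
```

>>> move_arm(plan=[[0,0,0,0,0,0.3,50],[0,0,0,0,0,0.25,50],[0,0,0,0,0,0.12,50],[0,0,0,0,0,0.08,50],[0,0,0,0,0,0.05,50],[0,0,0,0,0,0.04,50],[0,0,0,0,0,0.03,50],[0,0,0,0,0,0.02,50],[0,0,0,0,0,0,50],[0,0,0,0,0,0,50]])

```text
t: 24.5
tool_pos: [0.4246, 0.0069, 0.028]
orientation: [-0.328, -3.124, 0.0]
force: [-7.8, -0.7, 12.5]
opening: 0.0637
gripper_force: 15.0
```

Seated with contact. Release and lift, then go above the two-high stack.

>>> move_arm(plan=[[0,0,0,0,0,-0.02,66],[0,0,0,0,0,0,70],[0,0,0,0,0,0,76],[0,0,0,0,0,0,78],[0,0,0,0,0,-0.4,78],[0,0,0,0,0,-0.8,78],[0,0,0,0,0,-1,78],[0,0,0,0,0,-1,70],[0,0,0,0,0,-1,60],[0,0,0,0,0,-1,60]])

```text
t: 25.5
tool_pos: [0.4245, 0.007, 0.1592]
orientation: [0.328, 3.124, 0.0]
force: [-0.4, 0.8, -0.3]
opening: 0.0612
gripper_force: 0.0
```

>>> move_arm(plan=[[0,0,0,0.1,0.5,0,60],[0,0,0,0.2,1,0,60],[0,0,0,0.2,1,0,60],[0,0,0,0.2,1,0,60],[0,0,0,0.2,0.9,0,60],[0,0,0,0.1,0.5,0,60],[0,0,0,0,0,0,60],[0,0,0,0,0,0,60],[0,0,0,0,0,0,60],[0,0,0,0,0,0,60]])

```text
t: 26.5
tool_pos: [0.4257, 0.1311, 0.1574]
orientation: [-0.33, -3.124, 0.0]
force: [0.4, 0.7, 1.0]
opening: 0.0601
gripper_force: 0.0
```

```bash
python3 - <<'E'
from h import *; from plant import *
c=read_camera("wrist"); cv2.imwrite("pics/w6.png",c["frame"][:,:,::-1]); lid(c,.082,(.426,.132),.03); lid(c,.044,(.424,.131),.035); lid(c,.047,(.425,.007),.045)
s=read_state();tool(s,(.4265,.132,.063))
E
```

```text
lid 1380 0.0812 ((0.42595669627189636, 0.13276787102222443), (0.035505734384059906, 0.035401251167058945), 76.25577545166016) ((0.4261883795261383, 0.1324448585510254), 0.018201136961579323)
lid 756 0.0432 ((0.4178816080093384, 0.13050243258476257), (0.04896220564842224, 0.03690740093588829), 89.81668090820312) ((0.42392924427986145, 0.13030873239040375), 0.02505645342171192)
lid 3093 0.0463 ((0.4239424169063568, 0.007934633642435074), (0.06306561827659607, 0.06325436383485794), 1.840846300125122) ((0.42478519678115845, 0.00801260769367218), 0.03257327526807785)
tcp [0.4257 0.1312 0.1574] y-axis deg 77.9 tilt z [ 0. -0. -1.] open 0.06 t 26.6
  to (0.4265, 0.132, 0.063) units [-0.03  0.04  3.78]
```

View pics/w6.png

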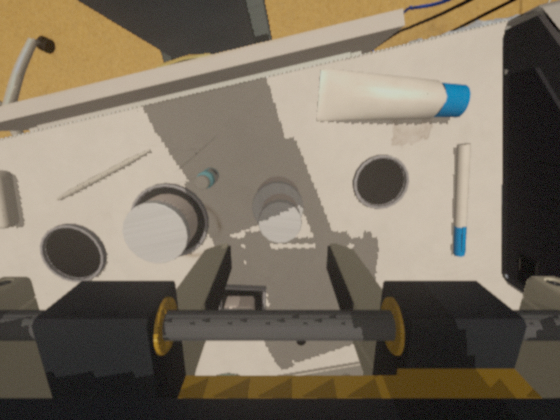

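Large jar is seated in its dish, lid at 46 mm. The small jar is at (280,215) and dish S at (380,182). Next: check console clearance near dish S and descend on the small jar.

```bash
python3 - <<'E'
from h import *; from plant import *
for n in ("scene0","wrist1","side0"):
    c=dict(np.load(n+".npz")); W=cloud(c); m=(W[...,0]>.38)&(W[...,0]<.5)&(W[...,1]>.29)&(W[...,1]<.6)&(W[...,2]>.03)&(W[...,2]<.3)
    for lo in (.03,.09,.12): 
        k=m&(W[...,2]>lo); print(n,lo,k.sum(), W[k].min(0).round(3) if k.any() else '', W[k].max(0).round(3) if k.any() else '')
c=read_camera("wrist")
print(dark(c,(380,182),th=70),dark(c,(380,182),th=85),dark(c,(75,252),th=70),dark(c,(75,252),th=85))
E
```

```text
scene0 0.03 5431 [0.38  0.356 0.03 ] [0.5   0.6   0.166]
scene0 0.09 4099 [0.38  0.356 0.09 ] [0.5   0.6   0.166]
scene0 0.12 3002 [0.38  0.359 0.12 ] [0.5   0.6   0.166]
wrist1 0.03 0  
wrist1 0.09 0  
wrist1 0.12 0  
side0 0.03 17942 [0.38  0.368 0.106] [0.5   0.6   0.166]
side0 0.09 17942 [0.38  0.368 0.106] [0.5   0.6   0.166]
side0 0.12 15711 [0.38  0.368 0.12 ] [0.5   0.6   0.166]
(array([0.4303, 0.2428, 0.0485]), array([4.30300e-01, 2.42900e-01, 4.66000e-02, 4.59000e-02, 7.79737e+01]), 0.0025) (array([0.4308, 0.2429, 0.0506]), array([4.30400e-01, 2.43300e-01, 4.97000e-02, 4.81000e-02, 7.79739e+01]), 0.0025) (array([ 0.4402, -0.1165,  0.0623]), array([ 4.40100e-01, -1.17000e-01,  5.92000e-02,  5.94000e-02,
        6.77493e+01]), 0.0029) (array([ 0.4413, -0.1186,  0.0648]), array([ 4.40500e-01, -1.18200e-01,  6.39000e-02,  6.11000e-02,
        7.79809e+01]), 0.0029)
```

>>> move_arm(plan=[[0,0,0,-0.02,0.04,0.5,60],[0,0,0,0,0,0.8,60],[0,0,0,0,0,0.8,60],[0,0,0,0,0,0.8,60],[0,0,0,0,0,0.6,60],[0,0,0,0,0,0.25,60],[0,0,0,0,0,0,50],[0,0,0,0,0,0,44],[0,0,0,0,0,0,40],[0,0,0,0,0,0,38]], force=12)

```text
t: 27.6
tool_pos: [0.427, 0.133, 0.0645]
orientation: [0.328, 3.123, 0.001]
force: [-0.6, -0.4, 0.1]
opening: 0.0388
gripper_force: 0.3
```

>>> move_arm(plan=[[0,0,0,0,0,0,37],[0,0,0,0,0,0,35],[0,0,0,0,0,0,30],[0,0,0,0,0,0,25],[0,0,0,0,0,0,25],[0,0,0,0,0,0,25],[0,0,0,0,0,0,25],[0,0,0,0,0,0,25],[0,0,0,0,0,0,25],[0,0,0,0,0,0,25]])

```text
t: 28.6
tool_pos: [0.4268, 0.1329, 0.0642]
orientation: [0.328, 3.123, 0.0]
force: [-0.1, -1.0, 5.6]
opening: 0.0367
gripper_force: 12.0
```

The console edge at y = 0.356 leaves little room, so I'll turn 48° while raised before lowering.

>>> move_arm(plan=[[0,0,0,0,0,-0.2,25],[0,0,0,0,0,-0.6,25],[0,0,0,0,0,-0.8,25],[0,0,0,0,0,-0.5,25],[0,0,0,0.1,0.5,0,25],[0,0,0,0.18,0.95,0,25],[0,0,0,0.18,1,0,25],[0,0,0,0.18,1,0,25],[0,0,0,0.1,0.6,0,25],[0,0,0,0.06,0.3,0,25]])

```text
t: 29.6
tool_pos: [0.4287, 0.2448, 0.1153]
orientation: [-0.326, -3.124, 0.001]
force: [0.4, -0.7, 0.4]
opening: 0.0367
gripper_force: 12.0
```

>>> move_arm(plan=[[0,0,1,0,0,0,25],[0,0,1,0,0,0,25],[0,0,1,0,0,0,25],[0,0,1,0,0,0,25],[0,0,1,0,0,0,25],[0,0,1,0,0,0,25],[0,0,1,0,0,0,25],[0,0,1,0,0,0,25],[0,0,0,0,0,0,25],[0,0,0,0,0,0,25]])

```text
t: 30.6
tool_pos: [0.4292, 0.2431, 0.1158]
orientation: [-1.567, -2.723, 0.001]
force: [0.2, 0.4, 0.5]
opening: 0.0368
gripper_force: 12.0
```

```bash
python3 - <<'E'
from h import *; from plant import *
s=read_state();tool(s,(.4305,.2435,.0232))
E
```

```text
tcp [0.4292 0.2431 0.1158] y-axis deg 30.2 tilt z [-0. -0. -1.] open 0.0368 t 30.6
  to (0.4305, 0.2435, 0.0232) units [-0.01  0.06  3.71]
```

>>> move_arm(plan=[[0,0,0,0,0.06,0.5,25],[0,0,0,0,0,0.8,25],[0,0,0,0,0,0.8,25],[0,0,0,0,0,0.7,25],[0,0,0,0,0,0.4,25],[0,0,0,0,0,0.2,25],[0,0,0,0,0,0.1,25],[0,0,0,0,0,0.06,25],[0,0,0,0,0,0.04,25],[0,0,0,0,0,0.03,25]])

```text
t: 31.6
tool_pos: [0.4312, 0.2444, 0.026]
orientation: [1.57, 2.72, 0.002]
force: [0.0, -0.2, -0.0]
opening: 0.0366
gripper_force: 12.0
```

>>> move_arm(plan=[[0,0,0,0,0,0.03,25],[0,0,0,0,0,0.02,25],[0,0,0,0,0,0.02,25],[0,0,0,0,0,0,25],[0,0,0,0,0,0,25],[0,0,0,0,0,0,25],[0,0,0,0,0,0,25],[0,0,0,0,0,0,25],[0,0,0,0,0,0,25],[0,0,0,0,0,0,25]])

```text
t: 32.6
tool_pos: [0.4306, 0.2441, 0.0236]
orientation: [-1.571, -2.721, -0.0]
force: [-0.8, 0.2, -1.1]
opening: 0.0366
gripper_force: 12.0
```

Not yet touching; 0.5 mm more.

>>> move_arm(plan=[[0,0,0,0,0,0.02,25],[0,0,0,0,0,0.01,25],[0,0,0,0,0,0,25],[0,0,0,0,0,0,25],[0,0,0,0,0,0,25],[0,0,0,0,0,0,25],[0,0,0,0,0,0,25],[0,0,0,0,0,0,25],[0,0,0,0,0,0,25],[0,0,0,0,0,0,25]])

```text
t: 33.6
tool_pos: [0.4307, 0.2442, 0.0232]
orientation: [1.571, 2.721, 0.0]
force: [-3.0, -1.2, 4.8]
opening: 0.0367
gripper_force: 12.0
```

>>> move_arm(plan=[[0,0,0,0,0,0,39],[0,0,0,0,0,0,42],[0,0,0,0,0,0,46],[0,0,0,0,0,0,48],[0,0,0,0,0,-0.4,48],[0,0,0,0,0,-0.8,48],[0,0,0,0,0,-1,50],[0,0,0,0,0,-1,70],[0,0,0,0,0,-1,75],[0,0,0,0,0,-0.4,75]])

```text
t: 34.6
tool_pos: [0.4322, 0.2448, 0.1415]
orientation: [1.569, 2.718, 0.006]
force: [0.2, -0.3, 0.9]
opening: 0.0694
gripper_force: 0.0
```

>>> move_arm(plan=[[0,0,0,-0.3,-0.2,0,75],[0,0,0,-0.8,-0.53,0,75],[0,0,0,-0.8,-0.53,0,75],[0,0,0,-0.8,-0.53,0,75],[0,0,0,-0.7,-0.46,0,75],[0,0,0,-0.4,-0.26,0,75],[0,0,0,0,0,0,75],[0,0,0,0,0,0,75],[0,0,0,0,0,0,75],[0,0,0,0,0,0,75]])

```text
t: 35.6
tool_pos: [0.4237, 0.1311, 0.1378]
orientation: [-1.569, -2.721, -0.0]
force: [0.2, 0.1, -0.6]
opening: 0.0746
gripper_force: 0.0
```

```bash
python3 - <<'E'
from h import *; from plant import *
c=read_camera("wrist"); cv2.imwrite("pics/w7.png",c["frame"][:,:,::-1]); lid(c,.044,(.424,.131),.035); lid(c,.041,(.43,.244),.03)
s=read_state();tool(s,(.424,.1305,.023))
E
```

```text
lid 2238 0.0433 ((0.4241143763065338, 0.13126790523529053), (0.048563629388809204, 0.04853441193699837), 78.43098449707031) ((0.4241945445537567, 0.13098770380020142), 0.024952124804258347)
lid 1651 0.0402 ((0.43083545565605164, 0.24497248232364655), (0.03587028384208679, 0.03597377985715866), 47.906856536865234) ((0.4307249188423157, 0.24539531767368317), 0.0186311025172472)
tcp [0.4238 0.1311 0.1378] y-axis deg 30.1 tilt z [-0.  0. -1.] open 0.0748 t 35.6
  to (0.424, 0.1305, 0.023) units [-0.03 -0.    4.59]
```

View pics/w7.png

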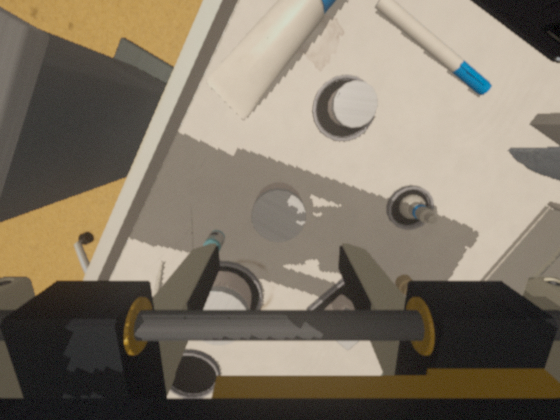

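The small jar stands in dish S at (350,105), lid at 40 mm. The medium jar is under the gripper at (278,212). The teal bottle is about 20 mm clear of the finger.

>>> move_arm(plan=[[0,0,0,0,0,0.5,66],[0,0,0,0,0,0.9,66],[0,0,0,0,0,0.9,66],[0,0,0,0,0,0.8,66],[0,0,0,0,0,0.7,66],[0,0,0,0,0,0.5,66],[0,0,0,0,0,0.2,66],[0,0,0,0,0,0,60],[0,0,0,0,0,0,55],[0,0,0,0,0,0,52]], force=14)

```text
t: 36.65
tool_pos: [0.4247, 0.1307, 0.0264]
orientation: [1.57, 2.72, 0.002]
force: [-0.2, 0.3, 0.3]
opening: 0.0532
gripper_force: 0.0
```

>>> move_arm(plan=[[0,0,0,0,0,0,50],[0,0,0,0,0,0,48],[0,0,0,0,0,0,45],[0,0,0,0,0,0,40],[0,0,0,0,0,0,40],[0,0,0,0,0,0,40],[0,0,0,0,0,0,40],[0,0,0,0,0,0,40],[0,0,0,0,0,-0.2,40],[0,0,0,0,0,-0.3,40]])

```text
t: 37.65
tool_pos: [0.4232, 0.1304, 0.0378]
orientation: [-1.57, -2.72, 0.001]
force: [1.2, -0.4, -0.5]
opening: 0.0495
gripper_force: 14.0
```

```bash
python3 - <<'E'
from h import *; from plant import *
s=read_state();tool(s,(.4395,-.1155,.1))
E
```

```text
tcp [0.4232 0.1304 0.0378] y-axis deg 30.0 tilt z [-0.001 -0.    -1.   ] open 0.0495 t 37.6
  to (0.4395, -0.1155, 0.1) units [-8.84 -4.36 -2.49]
```

>>> move_arm(plan=[[0,0,0,0,0,-0.7,40],[0,0,0,0,0,-0.9,40],[0,0,0,0,0,-0.8,40],[0,0,0,-0.3,-0.15,-0.3,40],[0,0,0,-0.7,-0.35,0,40],[0,0,0,-1,-0.5,0,40],[0,0,0,-1,-0.5,0,40],[0,0,0,-1,-0.5,0,40],[0,0,0,-1,-0.5,0,40],[0,0,0,-1,-0.5,0,40]])

```text
t: 38.65
tool_pos: [0.4333, -0.0385, 0.105]
orientation: [-1.571, -2.72, 0.0]
force: [0.3, 0.7, -0.4]
opening: 0.0498
gripper_force: 14.0
```

>>> move_arm(plan=[[0,0,0,-1,-0.5,0,40],[0,0,0,-0.9,-0.45,0,40],[0,0,0,-0.6,-0.3,0,40],[0,0,0,-0.3,-0.1,0,40],[0,0,0,0,0,0,40],[0,0,0,0,0,0,40],[0,0,0,0,0,0,40],[0,0,0,0,0,0,40],[0,0,0,0,0,0,40],[0,0,0,0,0,0,40]])

```text
t: 39.65
tool_pos: [0.4397, -0.1141, 0.1054]
orientation: [1.57, 2.721, 0.0]
force: [0.8, 0.4, -1.4]
opening: 0.0498
gripper_force: 14.0
```

```bash
python3 - <<'E'
from h import *; from plant import *
s=read_state();tool(s,(.4395,-.1155,.029))
c=read_camera("wrist"); cv2.imwrite("pics/w8.png",c["frame"][:,:,::-1])
E
```

```text
tcp [ 0.4397 -0.1141  0.1054] y-axis deg 30.0 tilt z [ 0. -0. -1.] open 0.0498 t 39.6
  to (0.4395, -0.1155, 0.029) units [-0.05 -0.03  3.06]
```

View pics/w8.png

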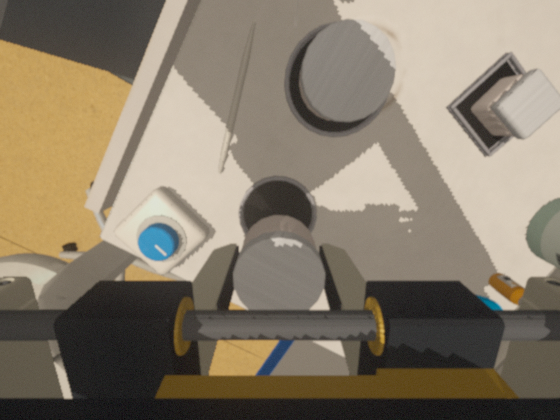

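The medium jar hangs over dish M (280,205). Checking clearance to the blue-knob box at (160,230).

```bash
python3 - <<'E'
from h import *; from plant import *
c=read_camera("wrist"); W=cloud(c); p=W[185:270,110:210].reshape(-1,3); p=p[(p[:,2]>.008)&(p[:,2]<.1)]
print(p.min(0),p.max(0),np.median(p,0)); k=p[p[:,2]>.02]; print(k.min(0),k.max(0))
E
```

```text
[ 0.31888271 -0.23707086  0.00808717] [ 0.39285375 -0.14169235  0.03722148] [ 0.35619584 -0.17132453  0.02161337]
[ 0.32065971 -0.22950558  0.02000152] [ 0.39091599 -0.14405267  0.03722148]
```

>>> move_arm(plan=[[0,0,0,-0.05,-0.03,0.4,40],[0,0,0,0,0,0.7,40],[0,0,0,0,0,0.5,40],[0,0,0,0,0,0.3,40],[0,0,0,0,0,0.1,40],[0,0,0,0,0,0,40],[0,0,0,0,0,0,40],[0,0,0,0,0,0,40],[0,0,0,0,0,0,40],[0,0,0,0,0,0,40]])

```text
t: 40.75
tool_pos: [0.4398, -0.116, 0.0557]
orientation: [1.57, 2.72, 0.0]
force: [-0.3, -0.3, -1.3]
opening: 0.0497
gripper_force: 14.0
```

The box corner is only about 6 mm from a finger's path, so I turn 42° further to clear it.

>>> move_arm(plan=[[0,0,1,0,0,0,40],[0,0,1,0,0,0,40],[0,0,1,0,0,0,40],[0,0,1,0,0,0,40],[0,0,1,0,0,0,40],[0,0,1,0,0,0,40],[0,0,1,0,0,0,40],[0,0,0,0,0,0,40],[0,0,0,0,0,0,40],[0,0,0,0,0,0,40]])

```text
t: 41.75
tool_pos: [0.4396, -0.1159, 0.0554]
orientation: [2.439, 1.98, 0.0]
force: [0.5, -0.6, -1.3]
opening: 0.0498
gripper_force: 14.0
```

```bash
python3 - <<'E'
from h import *; from plant import *
s=read_state();tool(s,(.4395,-.1155,.029))
E
```

```text
tcp [ 0.4396 -0.1159  0.0554] y-axis deg -11.9 tilt z [ 0. -0. -1.] open 0.0498 t 41.8
  to (0.4395, -0.1155, 0.029) units [ 0.02 -0.01  1.06]
```

>>> move_arm(plan=[[0,0,0,0,0,0.3,40],[0,0,0,0,0,0.3,40],[0,0,0,0,0,0.2,40],[0,0,0,0,0,0.1,40],[0,0,0,0,0,0.06,40],[0,0,0,0,0,0.04,40],[0,0,0,0,0,0.03,40],[0,0,0,0,0,0.02,40],[0,0,0,0,0,0,40],[0,0,0,0,0,0,40]])

```text
t: 42.75
tool_pos: [0.4396, -0.1159, 0.0293]
orientation: [2.441, 1.977, 0.0]
force: [-0.2, 0.3, -1.1]
opening: 0.0493
gripper_force: 14.0
```

>>> move_arm(plan=[[0,0,0,0,0,0.02,40],[0,0,0,0,0,0.02,40],[0,0,0,0,0,0,40],[0,0,0,0,0,0,40],[0,0,0,0,0,0,40],[0,0,0,0,0,0,40],[0,0,0,0,0,0,40],[0,0,0,0,0,0,40],[0,0,0,0,0,0,40],[0,0,0,0,0,0,40]])

```text
t: 43.75
tool_pos: [0.4397, -0.1159, 0.0291]
orientation: [2.441, 1.977, -0.0]
force: [-5.1, 1.8, 10.4]
opening: 0.0497
gripper_force: 14.0
```

Contact. Release and retreat.

>>> move_arm(plan=[[0,0,0,0,0,0,52],[0,0,0,0,0,0,55],[0,0,0,0,0,0,60],[0,0,0,0,0,0,62],[0,0,0,0,0,-0.4,62],[0,0,0,0,0,-0.8,62],[0,0,0,0,0,-1,62],[0,0,0,0,0,-1,62],[0,0,0,0,0,-1,62],[0,0,0,0,0,-1,62]])

```text
t: 44.75
tool_pos: [0.4396, -0.1158, 0.16]
orientation: [2.441, 1.977, 0.001]
force: [0.1, 0.4, -0.5]
opening: 0.0621
gripper_force: 0.0
```

>>> move_arm(plan=[[0,0,0,0,0,-1,62],[0,0,0,0,0,-0.5,62],[0,0,0,0,0,0,62],[0,0,0,0,0,0,62],[0,0,0,0,0,0,62],[0,0,0,0,0,0,62],[0,0,0,0,0,0,62],[0,0,0,0,0,0,62],[0,0,0,0,0,0,62],[0,0,0,0,0,0,62]])

```text
t: 45.75
tool_pos: [0.4396, -0.1159, 0.1956]
orientation: [-2.441, -1.977, 0.0]
force: [0.5, 0.1, 0.4]
opening: 0.0621
gripper_force: 0.0
```

```bash
python3 - <<'E'
from h import *; from plant import *
c=read_camera("wrist"); lid(c,.047,(.4395,-.1155),.04)
c=read_camera("scene"); lid(c,.047,(.425,.007),.045); lid(c,.041,(.43,.244),.03); lid(c,.041,(.551,.0567),.035)
cv2.imwrite("pics/s9.png",cv2.resize(c["frame"][150:350,160:420,::-1],None,fx=2.9,fy=2.9))
E
```

```text
lid 1586 0.0463 ((0.4402001202106476, -0.11510200798511505), (0.0491664782166481, 0.048930082470178604), 79.86345672607422) ((0.44036751985549927, -0.11515067517757416), 0.025011654943227768)
lid 682 0.0467 ((0.4217296540737152, 0.005462363362312317), (0.06267078965902328, 0.062309034168720245), 56.00460433959961) ((0.42247793078422546, 0.005870184861123562), 0.032452963292598724)
lid 147 0.0408 ((0.4282512068748474, 0.24319565296173096), (0.03529062122106552, 0.03646901994943619), 8.793853759765625) ((0.42837169766426086, 0.2432110458612442), 0.01937512867152691)
lid 190 0.0403 ((0.5480983853340149, 0.055931899696588516), (0.03773728758096695, 0.03487163782119751), 81.20703887939453) ((0.5479463338851929, 0.0552159808576107), 0.023092644289135933)
```

View pics/s9.png

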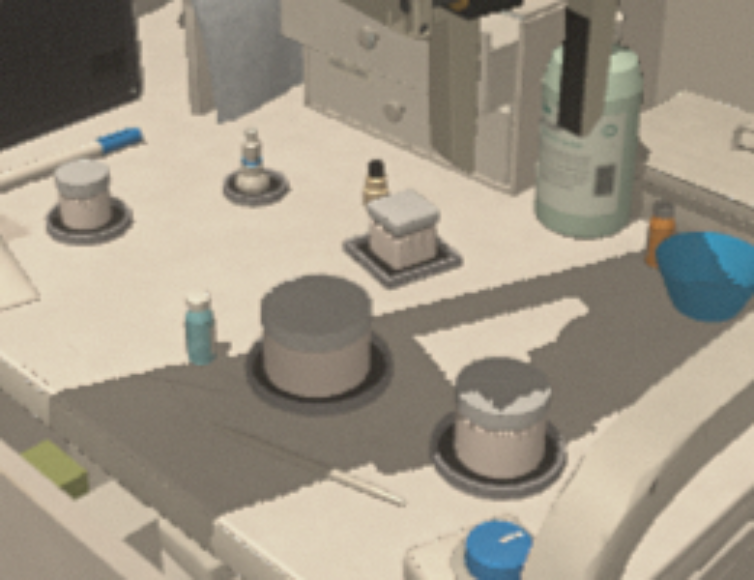

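All five stand upright, flat in their own dishes: large (317,335), medium (500,420), small (85,200), electrode (253,165), pot (402,230). The gripper is clear.

```bash
python3 -c "from plant import *; print(close_job())"
```

```text
the job is handed in; nothing more can be done
None
```

Both towers are taken apart, and the three jars, the pot and the electrode head each stand upright in their own dish or tray; the job was handed in at about 46 s of the allowed 128 s.

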